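# Set the caddy in the sloped rack and hold the stock bin's lid open for refilling

## Robot

A 6-joint arm with a two-finger parallel gripper is mounted at the origin on the work surface. World frame = base frame: x ahead of the robot, y to its left, z up, the work surface at z = 0. Lengths are in m, angles in rad, forces in N, time in s.
With the tool pointing down it reaches from about 0.3 to 0.775 m from the base axis. Payload 14.6 kg.
Tool frame: the origin (TCP) lies midway between the tips of the shut fingers; the grasp point (between the pads) lies 19 mm behind it (ctrl.pinch_z is the distance from the TCP to the grasp point, in m); z points along the fingers, y is the line along which they close (so a half turn about z gives the same grasp; the last joint's range is limited). The gripper opens to 94 mm and grips with 3 to 60 N. Pads are 16 mm wide; open, the fingers measure 119 mm over their backs; the gripper's body (75 mm by 177 mm) begins 78 mm behind the grasp point.
Start: joints at [-1.381, 0.3, 1.521, -0, 1.321, -0.067], TCP at [0.14, -0.532, 0.205] pointing down, gripper open.
Joint ranges: [-3.03, 3.03], [-0.79, 2.21], [0.23, 2.52], [-1.04, 4.18], [0, 3.07], [-2.55, 2.55]. Speed limits (rad/s): [2.22, 2.22, 2.57, 3.14, 3.14, 3.14].

## Interface

Orientations are given as [roll, pitch, yaw] about the fixed x, y, z axes, in that order (R = Rz(yaw) Ry(pitch) Rx(roll)).
In Python, from station import ctrl gives the robot as it stands.
- The arm moves only by the tool jog_arm, never from a script. Its argument "motion" is a list of rows, each a list of 7 numbers: the shift along the tool's x, y, z in m, then the turn, a rotation vector about the tool's x, y, z in rad, then the opening, from -1 (shut) to 1 (fully open). In form: [[tx, ty, tz, rx, ry, rz, gripper], ...]. A call has 1 to 5 rows; each row shifts and turns the commanded pose from where the row before left it, along the tool's axes as they then stand; what a row does not reach is not made up. A row lasts 1/10 s, in which the tool goes at most 50 mm and 8.59 degrees, less where a joint would pass 70% of its speed; a pose out of reach is approached as far as the arm can. A call is refused whole if a number of a shift passes 0.05 or a number of a turn 0.15, either way. A call with a gripper value outside its range is refused whole. The fingers move at their own pace and stop on an object; "squeeze" is the grip in N (left out, the last holds). Time passes only in rows, so rows that do not move let the fingers close. It gives the time, the measured TCP pose, the force, the opening and the grip force at its end, in the units of the state.
- ctrl.get_obs(): the state, without advancing time (a new reading comes with each control period).
- ctrl.camera(name): name is "scene" or "top" or "wrist"; returns the picture (420x560x3 uint8, red, green, blue); there is no depth.
- ctrl.camera_model(name): a dict with "intrinsics" (3x3 intrinsics, pixels), "rvec" (rotation vector, rad) and "tvec" (3), from world to camera coordinates, as OpenCV has them. Camera axes: x right, y down, z forward; pixel columns grow to the right and rows downward; lengths in m; the calibration is good to about 2 mm. A picture is of the moment at which its call begins: read the wrist's pose just before it. camera_model takes no time and is no camera call; for the wrist camera it gives the pose at the moment of the call.
- ctrl.hand_in(): hands the job in; it is judged then, once.
The state is a dict: "time_s": time; "qpos": joint angles; "joint_vel": joint speeds; "tau": joint torques, N m; "ee_pos": TCP position; "eef_rot": TCP orientation; "force": force on the tool from outside, world axes, zero at the start; "moment": the same for the moment, N m; "grip_width": finger opening in m; "grip_force": force on a finger pad.
Only numpy, scipy, OpenCV 4.12 (cv2) and the standard library are available. Lean on these libraries where they do the work, as an engineer would, in place of code of your own. Each camera call takes 0.05 s, during which the arm holds its last target. There are 200 camera calls.

## Task

We are restocking the condiment rack: take the empty steel caddy that stands on the counter, set it flat into the empty middle bay of the sloped rack and let go of it. Then lift the lid of the stock bin and hold it open at about 60 degrees from shut so that I can refill the caddy with both hands: the lid falls shut by itself, so finish while your gripper is still holding it there. Do not push the other things on the counter about or knock them over.

Things in the scene. Friction and masses are not known exactly. Their poses are not given: they have to be found in the camera images.
- caddy: The empty caddy: open steel box, 110 long (x), 84 wide (y), 55 mm high, walls 3 mm, about 0.3 kg, on the counter between rack and bin. Carrying handle over its middle: a black bar along its x, 104 long, 10 thick (y), 18 mm high, centred 105 mm above the underside, with a 16 mm wide upright at each end. Origin: centre of the underside, z up.
- caddy_grip (a point): Middle of the caddy's handle bar, 105 mm above its underside; axes as the caddy's. Nothing within 40 mm below the bar or beside it.
- rack: The condiment rack, fixed to the counter: a sloped steel tray 320 long (y), 142 mm deep, on four legs, with three bays side by side; a filled caddy stands in each end bay. The tray slopes at 15 degrees (0.26 rad), its low side towards the robot. Origin: on the counter under its centre, x away from the robot. Rack and bin may change sides.
- bay (a point): Centre of the floor of the rack's empty middle bay, 75 mm above the counter. z square to the sloped floor, y along the rack, x up the slope. The bay is 130 long (x), 99 mm wide (y): 25 mm lip at the low side, 40 mm wall at the high side, 14 mm ridges beside it. The caddy stands in it with its long side up the slope (either way round), underside flat on the floor.
- bin: The stock bin, fixed: a steel box 180 deep (x), 220 wide (y), 120 mm high, with the lid on top, hinged at its far edge, bar handle towards the robot. Origin: centre of its underside, x away from the robot.
- lid (a joint): Opening angle of the bin's lid, rad: 0 shut, 1.047 is 60 degrees, stop at 1.4. It has no stay and falls shut from any angle. Lid about 0.45 kg; some 2 to 3 N at the bar lifts it.
- lid_bar (a point): Middle of the lid's handle: a round bar 10 mm thick, 130 mm long, parallel to the hinge, in front of the lid's front edge on a bracket at each end: 43 mm from the bar's centre line to the lid's edge, 122 mm between the brackets, open above and below. 124.5 mm above the counter when shut. Turns with the lid: y along the bar, x towards the hinge, z square to the lid.
- lid_hinge (a point): Middle of the lid's hinge line, 120.5 mm above the counter at the bin's far top edge. The bar's centre lies 227 mm from it along the lid and 4 mm above that line. Axes of the bin, not turning with the lid: y along the hinge, x away from the robot, z up; the lid reaches to -x.
- sachets: Filled caddy (paper sachets) in one end bay of the rack, same size as the empty one; origin at the centre of its underside; a bystander
- stirrers: Filled caddy (wooden stirrers) in the other end bay of the rack, same size; origin at the centre of its underside; a bystander
- pitcher: Steel milk pitcher, 84 mm across, 100 mm high, handle to its +y; origin at the centre of its underside; a bystander
- tamper: Steel coffee tamper, 58 mm across, 90 mm high; origin at the centre of its underside; a bystander
- mug: White mug, 82 mm across, 85 mm high, handle to its +y; origin at the centre of its underside; a bystander
- spoons: Steel canister with spoons, 76 mm across, 175 mm high in all; origin at the centre of its underside; a bystander
Not all that is in view belongs to the job. Leave any orange or turquoise look-alike of the caddy alone.

How it is judged:
On the way, in this order (a step that is already met when the one before it is completed fails the run):
1. the empty caddy lies flat in the rack's middle bay, let go and at rest (x of caddy in the frame of bay between -0.015 and 0.015 m and y of caddy in the frame of bay between -0.012 and 0.012 m and z of caddy in the frame of bay between -0.005 and 0.005 m and angle between the z axis of caddy and the z axis of bay, either way round below 0.06 rad and angle between caddy's own z axis and vertical below 0.6 rad and contact force between the fingers and caddy below 0.05 N and linear speed of caddy below 0.02 m/s), for 0.3 s.
2. the lid is held still by the fingers at 60 degrees, give or take 7 (value of joint lid between 0.925 and 1.17 rad and velocity of joint lid between -0.08 and 0.08 rad/s and contact force between the fingers and lid above 0.3 N and contact force between lid and caddy below 0.05 N and contact force between lid and sachets below 0.05 N and contact force between lid and stirrers below 0.05 N and contact force between lid and pitcher below 0.05 N and contact force between lid and tamper below 0.05 N and contact force between lid and mug below 0.05 N and contact force between lid and spoons below 0.05 N), for 0.5 s.
At the end, for the whole second after the job is handed in: Caddy in the middle bay: centre within 15 mm along and 12 mm across of the bay's, underside within 5 mm and 3.4 degrees of the floor, at rest, not touched by the fingers. Lid open 53 to 67 degrees, still, carried by the fingers (over 0.3 N) and nothing else (all of step 1 and all of step 2); the arm keeps its last pose, push and grip.
It fails at once if another thing on the counter or in the rack was pushed more than 30 mm or knocked over (distance of any of sachets, stirrers, pitcher, tamper, mug, spoons from where it was at the start of the episode above 0.03 m or angle between any of sachets, stirrers, pitcher, tamper, mug, spoons's own z axis and vertical above 0.7 rad).
It also fails if it takes over 58 s, if anything falls off the work surface, if the arm or the gripper's body presses on something with over 40 N, if the wrist force passes 120 N, or if a joint passes its speed limit or range.

## Working session

There is one attempt and no reset: what is moved stays moved. The work goes in short steps, Python scripts to look and compute and a tool call to move; the robot and the scene stay as the last step left them, time stands still between calls to the robot, and variables do not carry over. Pictures are saved under pics/ and viewed, at most 10 in all, crops included, and the job is handed in when it is done.

Besides the shell and the picture viewer there is one more tool, called after ">>>" as name([rows], argument=value, ...), one row to a line, values as JSON. jog_arm: Moves the arm, as the interface text tells. Its arguments: {"type":"object","properties":{"motion":{"type":"array"},"squeeze":{"type":"number"}},"required":["motion"]}

```bash
ls; mkdir -p pics; python3 - <<'E'
from station import ctrl
import cv2,numpy as np
a=ctrl.camera("scene");b=ctrl.camera("top")
cv2.imwrite("pics/scene0.png",a[:,:,::-1]);cv2.imwrite("pics/top0.png",b[:,:,::-1])
for n in("scene","top"):
    m=ctrl.camera_model(n);print(n,{k:np.round(v,3).tolist() for k,v in m.items()})
print(ctrl.get_obs())
E
```

```text
pics
scene {'intrinsics': [[529.676, 0.0, 284.679], [0.0, 529.676, 202.564], [0.0, 0.0, 1.0]], 'rvec': [2.067, 0.548, -0.34], 'tvec': [-0.474, -0.042, 1.54]}
top {'intrinsics': [[386.357, 0.0, 280.939], [0.0, 386.357, 203.087], [0.0, 0.0, 1.0]], 'rvec': [2.155, -2.095, 0.225], 'tvec': [-0.017, 0.558, 1.05]}
{'time_s': 0.1, 'qpos': array([-1.38059584e+00,  3.00396867e-01,  1.52150955e+00, -6.72729991e-06,
        1.32068800e+00, -6.65776944e-02]), 'joint_vel': array([-0.00038699, -0.00080132, -0.00128384,  0.00029896, -0.00157678,
        0.00121725]), 'tau': array([ 5.62885507e-04, -5.32644582e+01, -3.53284228e+01,  7.09133665e-02,
        2.34739407e-02, -6.30713862e-05]), 'ee_pos': array([ 0.1396451 , -0.53174022,  0.20495731]), 'eef_rot': array([-3.14059267e+00, -6.01440744e-05,  2.56779822e-01]), 'force': array([0.57862653, 0.72784336, 0.43031627]), 'moment': array([-0.01415306,  0.0116989 ,  0.01798465]), 'grip_force': 0.0, 'grip_width': 0.09377244779987574}
```

View pics/top0.png

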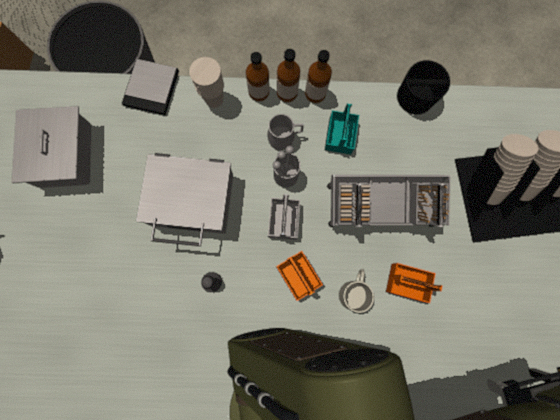

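View pics/scene0.png

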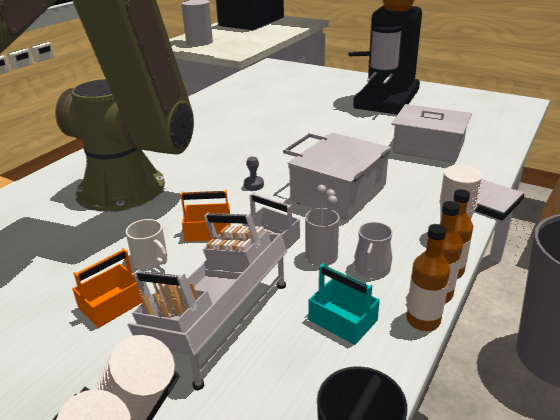

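The top view shows the bin at (185,190), the grey caddy at (285,220) and the rack at (390,203) with its empty bay at (385,203). The tamper is at (212,282), the mug at (357,295), and the spoons and pitcher at (285,170/128). The scene view agrees. Next I zoom in for corners.

```bash
cat > h.py <<'E'
import numpy as np,cv2
from station import ctrl
def ray(n,uv,M=None):
    m=M or ctrl.camera_model(n);R=cv2.Rodrigues(np.array(m["rvec"],float))[0];t=np.array(m["tvec"],float).ravel()
    d=R.T@np.linalg.solve(np.array(m["intrinsics"]),[uv[0],uv[1],1]);return -R.T@t,d
def onz(n,uv,z,M=None):
    c,d=ray(n,uv,M);return c+d*(z-c[2])/d[2]
def px(n,P,M=None):
    m=M or ctrl.camera_model(n)
    return cv2.projectPoints(np.array(P,float).reshape(-1,1,3),np.array(m["rvec"],float),np.array(m["tvec"],float),np.array(m["intrinsics"]),None)[0].reshape(-1,2)
E
python3 - <<'E'
from h import *
b=cv2.imread("pics/top0.png")
a=cv2.resize(b[145:255,130:240],None,fx=3.6,fy=3.6,interpolation=cv2.INTER_CUBIC)
c=cv2.resize(b[165:255,262:462],None,fx=4,fy=4,interpolation=cv2.INTER_CUBIC)[:, :800]
o=np.zeros((600,800,3),np.uint8)
o[:360]=c
d=cv2.resize(b[145:255,130:250],None,fx=2.1,fy=2.1,interpolation=cv2.INTER_CUBIC);o[362:362+d.shape[0],:d.shape[1]]=d
cv2.imwrite("pics/crop.png",o[:595])
for n,p,z in[("caddy",(286,220),.1),("rack",(390,203),.08),("tamper",(212,282),.05),("mug",(357,295),.085),("spoon",(286,170),.1),("pitch",(281,128),.1),("oc",(300,277),.05),("oc2",(413,283),.05),("tq",(342,132),.05)]:print(n,onz("top",p,z).round(3))
E
```

```text
caddy [ 0.503 -0.016  0.1  ]
rack [ 0.563 -0.307  0.08 ]
tamper [0.332 0.182 0.05 ]
mug [ 0.309 -0.21   0.085]
spoon [ 0.644 -0.012  0.1  ]
pitch [0.768 0.005 0.1  ]
oc [ 0.352 -0.06   0.05 ]
oc2 [ 0.344 -0.374  0.05 ]
tq [ 0.782 -0.178  0.05 ]
```

View pics/crop.png

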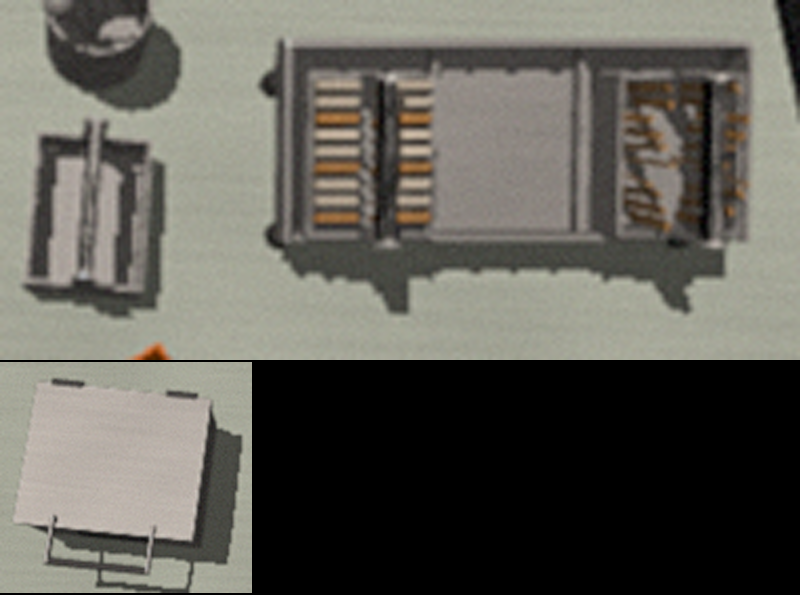

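```bash
python3 - <<'E'
from h import *
f=lambda u,v:(262+u/4-.4,165+v/4-.4)
g=lambda u,v:(130+u/2.1,145+(v-362)/2.1)
for n,p,z in[("bar far",f(95,122),.114),("bar near",f(83,278),.114),("rim TL",f(40,137),.055),("TR",f(148,143),.055),("BR",f(142,290),.055),("BL",f(27,283),.055),
("hiL",f(283,43),.132),("hiR",f(750,46),.132),("loL",f(283,238),.081),("loR",f(748,240),.081),("ridgeL",f(433,150),.09),("ridgeR1",f(578,150),.09),("ridgeR2",f(590,150),.09),
("lidTL",g(38,382),.123),("lidTR",g(212,402),.123),("lidBR",g(193,542),.123),("lidBL",g(15,523),.123),("barL",g(47,562),.1245),("barR",g(150,571),.1245),("brL",g(54,517),.12),("brR",g(155,527),.12)]:print(n,onz("top",p,z).round(4))
m=ctrl.camera_model("wrist");c,d=ray("wrist",(280,210));print(c,d)
E
```

```text
bar far [ 0.5692 -0.012   0.114 ]
bar near [ 0.4627 -0.0066  0.114 ]
rim TL [0.57   0.0257 0.055 ]
TR [ 0.5679 -0.0518  0.055 ]
BR [ 0.4623 -0.0494  0.055 ]
BL [0.4649 0.0316 0.055 ]
hiL [ 0.6237 -0.1372  0.132 ]
hiR [ 0.6317 -0.455   0.132 ]
loL [ 0.4983 -0.1449  0.081 ]
loR [ 0.5064 -0.4691  0.081 ]
ridgeL [ 0.5617 -0.248   0.09  ]
ridgeR1 [ 0.5648 -0.3494  0.09  ]
ridgeR2 [ 0.5651 -0.3578  0.09  ]
lidTL [0.6691 0.3659 0.123 ]
lidTR [0.6494 0.1388 0.123 ]
lidBR [0.466  0.1531 0.123 ]
lidBL [0.4835 0.3773 0.123 ]
barL [0.4356 0.3325 0.1245]
barR [0.4281 0.2042 0.1245]
brL [0.493  0.3303 0.12  ]
brR [0.484  0.2024 0.12  ]
[ 0.20481673 -0.51395562  0.3838775 ] [-0.22920107 -0.05760339 -0.97167534]
```

>>> jog_arm([
  [0,0,-0.05,0,0,0.115,1],
  [0,0,-0.05,0,0,0.115,1],
  [0.04,-0.028,0,0,0,0,1],
  [0.04,-0.028,0,0,0,0,1],
  [0.04,-0.028,0,0,0,0,1],
], squeeze=50)

```text
time_s: 0.6
ee_pos: [0.2583, -0.4435, 0.3053]
eef_rot: [-3.141, 0.0, 0.026]
force: [0.2, -0.6, -0.4]
grip_width: 0.0937
grip_force: 0.0
```

>>> jog_arm([
  [0.04,-0.028,0,0,0,0,1],
  [0.04,-0.028,0,0,0,0,1],
  [0.04,-0.028,0,0,0,0,1],
  [0.04,-0.028,0,0,0,0,1],
  [0.04,-0.028,0,0,0,0,1],
])

```text
time_s: 1.1
ee_pos: [0.4549, -0.2979, 0.3053]
eef_rot: [-3.141, 0.0, 0.027]
force: [-0.2, -0.4, 0.3]
grip_width: 0.0943
grip_force: 0.0
```

>>> jog_arm([
  [0,0,0,0,0,0,1],
  [0,0,0,0,0,0,1],
])

```text
time_s: 1.3
ee_pos: [0.4539, -0.2989, 0.3049]
eef_rot: [-3.141, 0.001, 0.029]
force: [0.0, -0.5, 0.3]
grip_width: 0.094
grip_force: 0.0
```

```bash
python3 - <<'E'
from h import *
import pickle
m=ctrl.camera_model("wrist");a=ctrl.camera("wrist")
cv2.imwrite("pics/w1.png",a[:,:,::-1]);pickle.dump(m,open("w1.pkl","wb"))
print(ctrl.get_obs()["ee_pos"],ctrl.get_obs()["eef_rot"])
E
```

```text
[ 0.45326608 -0.29961208  0.30512986] [-3.14134217e+00  6.48009080e-04  2.71471942e-02]
```

View pics/w1.png

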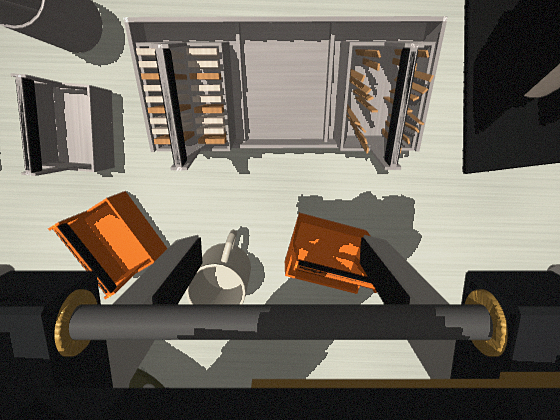

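The wrist view shows the rack whole: high wall corners near (126,20) and (446,18), ridges near columns 238 and 334. The caddy handle is at (28,125). I zoom in on the rack.

```bash
python3 - <<'E'
from h import *
b=cv2.imread("pics/w1.png")[10:165,200:360]
b=cv2.resize(b,None,fx=3.8,fy=3.8,interpolation=cv2.INTER_CUBIC)
c=cv2.imread("pics/w1.png")[10:165,115:455]
cv2.imwrite("pics/w1c.png",b)
E
```

```text
(no output)
```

View pics/w1c.png

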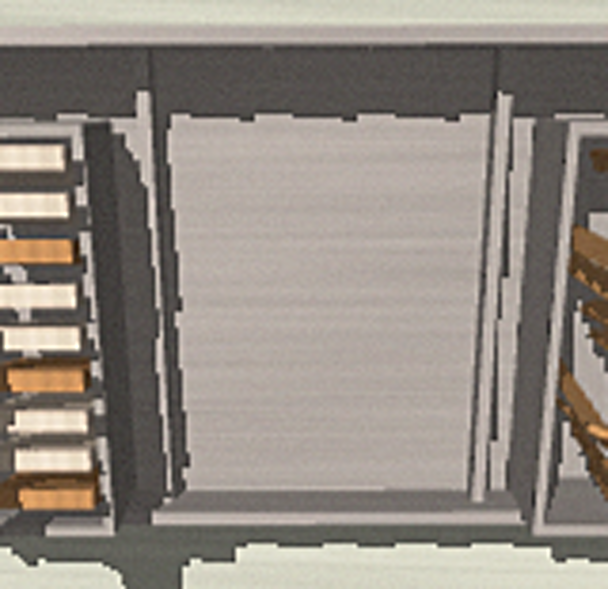

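```bash
python3 - <<'E'
from h import *
import pickle
from scipy.optimize import least_squares
M=pickle.load(open("w1.pkl","rb"))
f=lambda u,v:(200+u/3.8-.37,10+v/3.8-.37)
uv=np.array([f(*p) for p in[(150,92),(497,95),(187,490),(468,490),(152,47),(497,47)]])
L=np.array([[65,49.5,14],[65,-49.5,14],[-65,49.5,0],[-65,-49.5,0],[65,49.5,40],[65,-49.5,40]])/1e3
c,s=np.cos(.2618),np.sin(.2618);Ry=np.array([[c,0,-s],[0,1,0],[s,0,c]])
def W(p):
    C,S=np.cos(p[2]),np.sin(p[2]);return L@(np.array([[C,-S,0],[S,C,0],[0,0,1]])@Ry).T+[p[0],p[1],.075]
r=least_squares(lambda p:(px("wrist",W(p),M)-uv).ravel(),[.57,-.3,.02])
print(r.x,(px("wrist",W(r.x),M)-uv).round(1))
# caddy handle in wrist view
for p in[(19,76),(38,170)]:print(onz("wrist",p,.114,M))
for p in[(230,.0)]:pass
E
```

```text
[ 0.57084299 -0.29995041  0.03697681] [[-0.5 -6.5]
 [ 1.1 -8.1]
 [-2.   4.1]
 [ 0.3  3.4]
 [-4.   4.8]
 [ 4.7  3.9]]
[ 0.57144001 -0.01291883  0.114     ]
[ 0.4704139  -0.01825485  0.114     ]
```

```bash
python3 - <<'E'
from h import *
import pickle
from scipy.optimize import least_squares
M=pickle.load(open("w1.pkl","rb"))
f=lambda u,v:(200+u/3.8-.37,10+v/3.8-.37)
N=np.nan
pts=[((150,60),(60,49.5,14),(1,0)),((497,60),(60,-49.5,14),(1,0)),((175,490),(-62,49.5,14),(1,0)),((471,490),(-62,-49.5,14),(1,0)),
((200,490),(-65,40,0),(0,1)),((450,490),(-65,-40,0),(0,1)),((170,512),(-65,45,25),(0,1)),((500,511),(-65,-45,25),(0,1)),((170,46),(65,45,40),(0,1)),((480,44),(65,-45,40),(0,1))]
uv=np.array([f(*p[0]) for p in pts]);L=np.array([p[1] for p in pts])/1e3;w=np.array([p[2] for p in pts])
c,s=np.cos(.2618),np.sin(.2618);Ry=np.array([[c,0,-s],[0,1,0],[s,0,c]])
def W(p):
    C,S=np.cos(p[2]),np.sin(p[2]);return L@(np.array([[C,-S,0],[S,C,0],[0,0,1]])@Ry).T+[p[0],p[1],.075]
r=least_squares(lambda p:((px("wrist",W(p),M)-uv)*w).ravel(),[.57,-.3,.02])
print(r.x,((px("wrist",W(r.x),M)-uv)*w).round(1))
E
```

```text
[ 0.5754448  -0.29934548  0.03332627] [[-0.6  0. ]
 [ 0.6  0. ]
 [-0.6  0. ]
 [ 0.6  0. ]
 [ 0.   0.2]
 [-0.  -0. ]
 [ 0.   0.3]
 [-0.   0.2]
 [-0.  -0.3]
 [ 0.  -0.2]]
```

The dark bands are shadows. Dropping them gives a clean fit: bay at (0.575,-0.299), yaw 0.033. Now I move to above the caddy.

>>> jog_arm([
  [0.002,-0.048,0,0,0,0,1],
  [0.002,-0.048,0,0,0,0,1],
  [0.002,-0.048,0,0,0,0,1],
  [0.002,-0.048,0,0,0,0,1],
  [0.002,-0.048,0,0,0,0,1],
])

```text
time_s: 1.85
ee_pos: [0.4562, -0.0588, 0.3057]
eef_rot: [3.141, -0.001, 0.024]
force: [0.7, 0.0, -0.3]
grip_width: 0.0937
grip_force: 0.0
```

>>> jog_arm([
  [0.002,-0.048,0,0,0,0,1],
  [0,0,0,0,0,0.07,1],
  [0,0,0,0,0,0,1],
])

```text
time_s: 2.15
ee_pos: [0.4575, -0.0115, 0.3056]
eef_rot: [3.141, -0.0, -0.044]
force: [0.5, 0.1, 0.1]
grip_width: 0.0938
grip_force: 0.0
```

```bash
python3 - <<'E'
from h import *
import pickle
o=ctrl.get_obs();m=ctrl.camera_model("wrist");a=ctrl.camera("wrist")
cv2.imwrite("pics/w2.png",a[:,:,::-1]);pickle.dump(m,open("w2.pkl","wb"))
print(o["ee_pos"],o["eef_rot"])
E
```

```text
[ 0.45751607 -0.01145199  0.30563666] [ 3.14137252e+00 -3.97346299e-04 -4.40451423e-02]
```

View pics/w2.png

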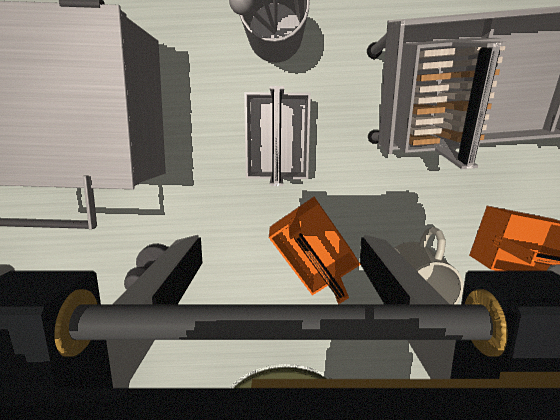

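The view is centred on the caddy: its handle bar runs from about (277,90) to (278,183), and its box spans (246..315, 95..180).

```bash
python3 - <<'E'
from h import *
import pickle
M=pickle.load(open("w2.pkl","rb"))
b=cv2.imread("pics/w2.png");g=b.max(2)
for v in(97,110,125,140,155,170,180):print(v,g[v,240:320:1][30:46].tolist())
for p,z in[((277,90),.114),((278,184),.114),((246,94),.055),((315,94),.055),((246,180),.055),((315,179),.055)]:print(onz("wrist",p,z,M).round(4))
E
```

```text
97 [53, 64, 18, 6, 237, 213, 215, 216, 234, 130, 23, 22, 59, 61, 62, 58]
110 [227, 243, 78, 0, 235, 205, 219, 203, 225, 126, 0, 170, 229, 213, 209, 208]
125 [225, 237, 75, 0, 230, 198, 214, 200, 233, 79, 0, 165, 218, 212, 205, 207]
140 [215, 224, 68, 1, 225, 161, 139, 211, 230, 69, 0, 223, 207, 206, 199, 207]
155 [204, 221, 68, 49, 216, 187, 137, 120, 183, 36, 27, 211, 197, 197, 193, 201]
170 [205, 220, 62, 49, 212, 175, 104, 23, 180, 36, 30, 208, 199, 189, 190, 198]
180 [90, 80, 15, 60, 204, 99, 122, 53, 219, 48, 9, 64, 47, 215, 197, 197]
[ 0.5694 -0.0119  0.114 ]
[ 0.4661 -0.0083  0.114 ]
[0.5735 0.0278 0.055 ]
[ 0.5697 -0.0595  0.055 ]
[0.4641 0.0354 0.055 ]
[ 0.4614 -0.0574  0.055 ]
```

>>> jog_arm([
  [0.03,-0.002,0.036,0,0,0,1],
  [0.03,-0.003,0.036,0,0,0,1],
  [0,0,0.048,0,0,0,1],
  [0,0,0.048,0,0,0,1],
  [0,0,0.03,0,0,0,1],
])

```text
time_s: 2.7
ee_pos: [0.5166, -0.0107, 0.104]
eef_rot: [-3.142, 0.004, -0.044]
force: [0.8, -1.1, 0.0]
grip_width: 0.0939
grip_force: 0.0
```

>>> jog_arm([
  [0,0,0.022,0,0,0,1],
  [0,0,0,0,0,0,-1],
  [0,0,0,0,0,0,-1],
  [0,0,0,0,0,0,-1],
  [0,0,0,0,0,0,-1],
])

```text
time_s: 3.2
ee_pos: [0.5186, -0.0092, 0.0868]
eef_rot: [3.141, -0.002, -0.043]
force: [0.1, -0.0, -0.8]
grip_width: 0.0655
grip_force: 0.0
```

>>> jog_arm([
  [0,0,0,0,0,0,-1],
  [0,0,0,0,0,0,-1],
  [0,0,0,0,0,0,-1],
])

```text
time_s: 3.5
ee_pos: [0.5181, -0.0088, 0.0857]
eef_rot: [3.142, -0.0, -0.043]
force: [-0.9, 0.6, -0.5]
grip_width: 0.0412
grip_force: 0.0
```

>>> jog_arm([
  [0,0,0,0,0,0,-1],
  [0,0,0,0,0,0,-1],
  [0,0,0,0,0,0,-1],
  [0,0,0,0,0,0,-1],
  [0,0,0,0,0,0,-1],
])

```text
time_s: 4.0
ee_pos: [0.5179, -0.0089, 0.0853]
eef_rot: [3.142, 0.0, -0.043]
force: [0.0, -1.5, -0.4]
grip_width: 0.0099
grip_force: 50.0
```

>>> jog_arm([
  [0,0,-0.01,0,0,0,-1],
  [0,0,-0.03,0,0,0,-1],
  [0,0,-0.04,0,0,0,-1],
  [0,0,-0.04,0,0,0,-1],
  [0,0,-0.04,0,0,0,-1],
])

```text
time_s: 4.5
ee_pos: [0.5175, -0.0088, 0.2476]
eef_rot: [-3.142, 0.0, -0.043]
force: [0.1, -0.8, -3.4]
grip_width: 0.0094
grip_force: 50.0
```

>>> jog_arm([
  [0,0,-0.035,0,0,-0.026,-1],
  [0,0,-0.035,0,0,-0.025,-1],
  [0,0,-0.035,0,0,-0.025,-1],
  [-0.003,0.0418,0,0,0,0,-1],
  [-0.003,0.0418,0,0,0,0,-1],
])

```text
time_s: 5.0
ee_pos: [0.5145, -0.0929, 0.3519]
eef_rot: [3.141, -0.002, 0.035]
force: [0.4, -0.3, -3.5]
grip_width: 0.0097
grip_force: 50.0
```

>>> jog_arm([
  [-0.003,0.0418,0,0,0,0,-1],
  [-0.003,0.0418,0,0,0,0,-1],
  [-0.003,0.0418,0,0,0,0,-1],
  [-0.003,0.0418,0,0,0,0,-1],
  [-0.003,0.0418,0,0,0,0,-1],
])

```text
time_s: 5.5
ee_pos: [0.506, -0.3035, 0.3509]
eef_rot: [-3.141, 0.0, 0.033]
force: [0.3, 0.7, -2.6]
grip_width: 0.0095
grip_force: 50.0
```

>>> jog_arm([
  [0,0,0,0,0.0873,0,-1],
  [0,0,0,0,0.0873,0,-1],
  [0,0,0,0,0.0872,0,-1],
  [0,0,0,0,0,0,-1],
  [0,0,0,0,0,0,-1],
])

```text
time_s: 6.0
ee_pos: [0.5061, -0.3019, 0.351]
eef_rot: [3.141, -0.26, 0.033]
force: [0.5, 1.3, -3.6]
grip_width: 0.0093
grip_force: 50.0
```

```bash
cat > go.py <<'E'
from h import *
import sys
from scipy.spatial.transform import Rotation as Ro
o=ctrl.get_obs();R=Ro.from_euler("xyz",o["eef_rot"]).as_matrix()
t=np.array([float(x) for x in sys.argv[1:4]]);print(o["time_s"],o["ee_pos"],o["eef_rot"],"tool shift",(R.T@(t-o["ee_pos"])).round(4),"z",R[:,2].round(4),"f",o["force"].round(1),o["qpos"].round(2))
E
python3 go.py .5533 -.3 .1574
python3 - <<'E'
from h import *
import pickle
m=ctrl.camera_model("wrist");cv2.imwrite("pics/w3.png",ctrl.camera("wrist")[:,:,::-1]);pickle.dump(m,open("w3.pkl","wb"))
E
```

```text
6.0 [ 0.50613995 -0.30192699  0.35096719] [ 3.1414381  -0.25953032  0.03262191] tool shift [-0.0041 -0.0004  0.1992] z [ 0.2565  0.0082 -0.9665] f [ 0.5  1.3 -3.6] [-0.68  0.2   1.34  0.17  1.41  0.85]
```

View pics/w3.png

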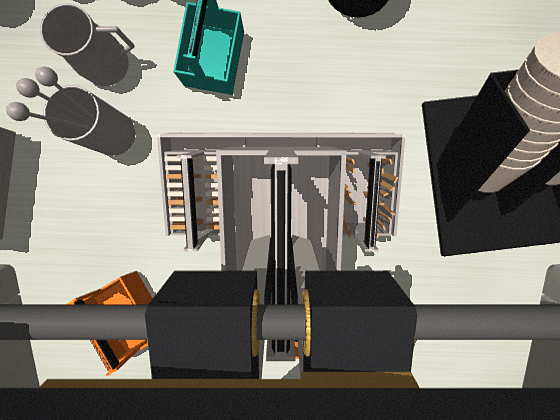

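The gripped caddy hangs straight, bar at column 281, and its rim (218..345) sits centred over the bay. I lower it along the bay normal.

>>> jog_arm([
  [-0.004,0,0.04,0,0.002,0,-1],
  [0,0,0.045,0,0,0,-1],
  [0,0,0.045,0,0,0,-1],
  [0,0,0.035,0,0,0,-1],
  [0,0,0.015,0,0,0,-1],
])

```text
time_s: 6.55
ee_pos: [0.5495, -0.2993, 0.1717]
eef_rot: [-3.138, -0.258, 0.034]
force: [0.1, -0.0, -3.4]
grip_width: 0.0096
grip_force: 50.0
```

```bash
python3 go.py .5533 -.3 .1574
```

```text
6.55 [ 0.54954584 -0.29930276  0.17166412] [-3.13816962 -0.25814759  0.03365441] tool shift [-0.      0.0009  0.0147] z [ 0.255   0.012  -0.9669] f [ 0.1 -0.  -3.4] [-0.63  0.38  1.52  0.18  1.05  0.83]
```

>>> jog_arm([
  [0,0,0.006,0,0,0,-1],
  [0,0,0.004,0,0,0,-1],
  [0,0,0.003,0,0,0,-1],
  [0,0,0,0,0,0,-1],
  [0,0,0,0,0,0,-1],
])

```text
time_s: 7.05
ee_pos: [0.5531, -0.3007, 0.1641]
eef_rot: [3.141, -0.265, 0.033]
force: [-0.9, 0.4, -3.2]
grip_width: 0.0099
grip_force: 50.0
```

>>> jog_arm([
  [0,0,0.001,0,0,0,-1],
  [0,0,0.001,0,0,0,-1],
  [0,0,0,0,0,0,-1],
])

```text
time_s: 7.35
ee_pos: [0.5534, -0.3004, 0.1611]
eef_rot: [-3.142, -0.264, 0.033]
force: [-0.4, 0.2, -3.5]
grip_width: 0.0099
grip_force: 50.0
```

```bash
python3 go.py .5533 -.3 .1574
```

```text
7.35 [ 0.55344745 -0.30044686  0.16112741] [-3.14157873 -0.26372305  0.03277967] tool shift [-0.0011 -0.0005  0.0036] z [ 0.2605  0.0086 -0.9654] f [-0.4  0.2 -3.5] [-0.62  0.39  1.53  0.19  1.02  0.83]
```

>>> jog_arm([
  [-0.001,0,0.001,0,0,0,-1],
  [0,0,0.001,0,0,0,-1],
  [0,0,0,0,0,0,-1],
])

```text
time_s: 7.65
ee_pos: [0.553, -0.3004, 0.1588]
eef_rot: [-3.141, -0.264, 0.033]
force: [0.7, 0.3, -3.5]
grip_width: 0.0094
grip_force: 50.0
```

>>> jog_arm([
  [0,0,0.001,0,0,0,-1],
  [0,0,0.001,0,0,0,-1],
  [0,0,0,0,0,0,-1],
])

```text
time_s: 7.95
ee_pos: [0.5537, -0.3005, 0.1574]
eef_rot: [3.141, -0.264, 0.033]
force: [-1.1, 1.0, -0.1]
grip_width: 0.0096
grip_force: 50.0
```

The weight is off the fingers at exactly the predicted height, so I let go.

>>> jog_arm([
  [0,0,0,0,0,0,0],
  [0,0,0,0,0,0,0],
  [0,0,0,0,0,0,0],
  [0,0,0,0,0,0,0],
  [0,0,0,0,0,0,0],
])

```text
time_s: 8.45
ee_pos: [0.5536, -0.3005, 0.1571]
eef_rot: [3.142, -0.264, 0.033]
force: [-0.7, -0.6, 0.1]
grip_width: 0.0451
grip_force: 0.0
```

>>> jog_arm([
  [0,0,-0.03,0,0,0,0],
  [0,0,-0.045,0,0,0,0],
  [0,0,-0.045,0,0,0,0],
  [0,0,-0.045,0,0,0,0],
  [0,0,0,0,0,0,0],
])

```text
time_s: 8.95
ee_pos: [0.5108, -0.3028, 0.3232]
eef_rot: [3.135, -0.272, 0.034]
force: [-0.1, -0.4, -0.8]
grip_width: 0.047
grip_force: 0.0
```

```bash
python3 - <<'E'
from h import *
import pickle
o=ctrl.get_obs();m=ctrl.camera_model("wrist");cv2.imwrite("pics/w4.png",ctrl.camera("wrist")[:,:,::-1]);pickle.dump(m,open("w4.pkl","wb"))
print(o["ee_pos"],o["eef_rot"],o["grip_width"])
E
```

```text
[ 0.5107856  -0.30277983  0.32319651] [ 3.134844   -0.27153473  0.03391706] 0.04701463415376985
```

View pics/w4.png

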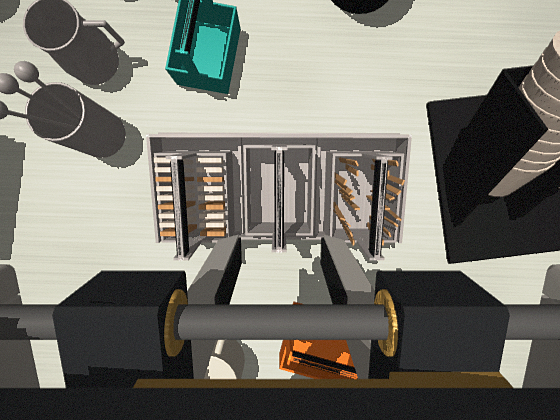

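The caddy sits squarely in the middle bay with rim (244..317, 147..238), parallel to its neighbours. Next I go to the bin.

>>> jog_arm([
  [0,0,0,0,-0.131,0,0],
  [0,0,0,0,-0.133,0,0],
  [-0.0085,-0.046,0,0,0,0,0],
  [-0.0085,-0.046,0,0,0,0,0],
  [-0.0085,-0.046,0,0,0,0,0],
])

```text
time_s: 9.5
ee_pos: [0.4801, -0.1631, 0.3139]
eef_rot: [-3.14, 0.003, 0.033]
force: [1.0, 1.2, 0.1]
grip_width: 0.0468
grip_force: 0.0
```

>>> jog_arm([
  [-0.0085,-0.046,0,0,0,0,0],
  [-0.0085,-0.046,0,0,0,0,0],
  [-0.0085,-0.046,0,0,0,0,0],
  [-0.0085,-0.046,0,0,0,0,0],
  [-0.0085,-0.046,0,0,0,0,0],
])

```text
time_s: 10.0
ee_pos: [0.4296, 0.0655, 0.3151]
eef_rot: [-3.142, 0.002, 0.033]
force: [-0.1, 0.7, 0.3]
grip_width: 0.0471
grip_force: 0.0
```

>>> jog_arm([
  [-0.0085,-0.046,0,0,0,0,0],
  [-0.0085,-0.046,0,0,0,0,0],
  [-0.0085,-0.046,0,0,0,0,0],
  [0,0,0,0,0,-0.133,0],
  [0,0,0,0,0,-0.133,0],
])

```text
time_s: 10.5
ee_pos: [0.3998, 0.2022, 0.3148]
eef_rot: [3.141, 0.003, 0.307]
force: [0.5, 0.5, -0.7]
grip_width: 0.047
grip_force: 0.0
```

>>> jog_arm([
  [0,0,0,0,0,-0.133,0],
  [0,0,0,0,0,-0.133,0],
  [0,0,0,0,0,-0.133,0],
  [0,0,0,0,0,-0.133,0],
  [0,0,0,0,0,-0.133,0],
])

```text
time_s: 11.0
ee_pos: [0.4003, 0.2009, 0.3149]
eef_rot: [-3.14, 0.002, 0.97]
force: [0.1, -0.0, -0.2]
grip_width: 0.0471
grip_force: 0.0
```

>>> jog_arm([
  [0,0,0,0,0,-0.133,0],
  [0,0,0,0,0,-0.133,0],
  [0,0,0,0,0,-0.133,0],
  [0,0,0,0,0,-0.133,0],
  [0,0,0,0,0,0,0],
])

```text
time_s: 11.5
ee_pos: [0.4004, 0.2009, 0.315]
eef_rot: [-3.14, 0.001, 1.498]
force: [0.7, 0.4, 0.2]
grip_width: 0.047
grip_force: 0.0
```

```bash
python3 - <<'E'
from h import *
import pickle
o=ctrl.get_obs();m=ctrl.camera_model("wrist");cv2.imwrite("pics/w5.png",ctrl.camera("wrist")[:,:,::-1]);pickle.dump(m,open("w5.pkl","wb"))
print(o["ee_pos"],o["eef_rot"],o["grip_width"],o["qpos"].round(2))
M=pickle.load(open("w4.pkl","rb"))
c,s=np.cos(.2618),np.sin(.2618);y=.033
R=np.array([[np.cos(y),-np.sin(y),0],[np.sin(y),np.cos(y),0],[0,0,1]])@np.array([[c,0,-s],[0,1,0],[s,0,c]])
print(px("wrist",(np.array([[.055,.042,.055],[.055,-.042,.055],[-.055,-.042,.055],[-.055,.042,.055],[.052,0,.114],[-.052,0,.114]])@R.T)+[.5754,-.2993,.075],M).round(1))
E
```

```text
[0.40035291 0.20089473 0.31504667] [-3.13953524e+00  8.62592337e-04  1.49822553e+00] 0.047021624300952296 [0.38 0.   1.61 0.   1.53 0.46]
[[242.9 146.1]
 [314.9 146.1]
 [312.7 236.2]
 [245.1 236.3]
 [279.  151.2]
 [279.  250.6]]
```

View pics/w5.png

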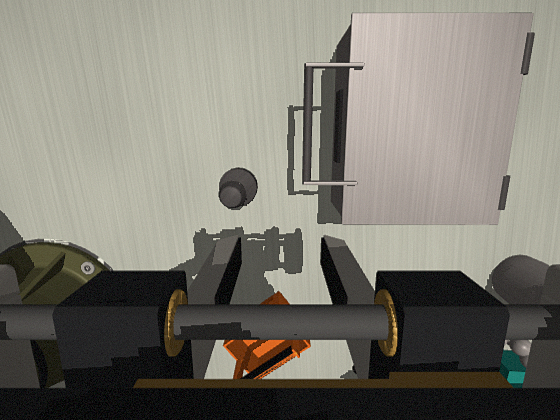

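The caddy lies within 2 px of its predicted place. The view shows the lid bar from (308,65) to (306,184), with the tamper at (237,190) in front of it.

```bash
python3 - <<'E'
from h import *
import pickle
M=pickle.load(open("w5.pkl","rb"));g=cv2.imread("pics/w5.png").max(2)
for v in(80,110,140,170):print(v,g[v,298:320].tolist())
for p in[(308,65),(306,184),(364,66),(357,184)]:print(onz("wrist",p,.1245,M).round(4))
P=[onz("wrist",p,.1225,M).round(4) for p in[(353,13),(532,13),(498,224),(343,224)]];print(P)
E
```

```text
80 [178, 188, 175, 181, 185, 203, 45, 42, 60, 77, 95, 87, 73, 74, 46, 144, 183, 172, 178, 184, 179, 185]
110 [176, 176, 181, 183, 185, 110, 49, 64, 71, 86, 90, 79, 75, 54, 40, 71, 66, 66, 56, 182, 180, 181]
140 [181, 182, 184, 189, 208, 54, 49, 69, 85, 92, 77, 70, 62, 68, 184, 183, 184, 184, 182, 185, 188, 198]
170 [193, 189, 193, 210, 77, 51, 64, 78, 81, 81, 75, 70, 28, 206, 192, 178, 186, 186, 187, 186, 204, 88]
[0.4386 0.3362 0.1245]
[0.4296 0.2083 0.1245]
[0.4982 0.3309 0.1245]
[0.4887 0.204  0.1245]
[array([0.4879, 0.3831, 0.1225]), array([0.6727, 0.3696, 0.1225]), array([0.6575, 0.1428, 0.1225]), array([0.4716, 0.1562, 0.1225])]
```

>>> jog_arm([
  [0,0,0,-0.131,0,0,-0.25],
  [0,0,0,-0.131,0,0,-0.25],
  [0,0,0,-0.131,0,0,-0.25],
  [0,0,0,-0.131,0,0,-0.25],
  [0,0,0,-0.131,0,0,-0.25],
])

```text
time_s: 12.05
ee_pos: [0.4004, 0.2011, 0.3164]
eef_rot: [2.482, -0.004, 1.494]
force: [1.1, -1.3, 0.2]
grip_width: 0.0353
grip_force: 0.0
```

>>> jog_arm([
  [0,0,0,-0.131,0,0,-0.25],
  [0,0,0,0,0,0,-0.25],
  [0,0,0,0,0,0,-0.25],
])

```text
time_s: 12.35
ee_pos: [0.4002, 0.2012, 0.3162]
eef_rot: [2.359, -0.001, 1.495]
force: [-0.6, 0.4, -0.3]
grip_width: 0.0354
grip_force: 0.0
```

```bash
python3 go.py .364 .287 .196; python3 go.py .4484 .281 .111
```

```text
12.35 [0.40020285 0.20121259 0.31616034] [ 2.35934235e+00 -1.42144793e-03  1.49527838e+00] tool shift [ 0.0826 -0.115   0.0553] z [ 0.7029 -0.0522 -0.7093] f [-0.6  0.4 -0.3] [ 0.68 -0.33  2.06 -0.66  0.89  1.04]
12.35 [0.40020285 0.20121259 0.31616034] [ 2.35934235e+00 -1.42144793e-03  1.49527838e+00] tool shift [ 0.0829 -0.1149  0.1752] z [ 0.7029 -0.0522 -0.7093] f [-0.6  0.4 -0.3] [ 0.68 -0.33  2.06 -0.66  0.89  1.04]
```

>>> jog_arm([
  [0.028,0,0.03,0,0,0,-0.25],
  [0.028,0,0.03,0,0,0,-0.25],
  [0.027,0,0.03,0,0,0,-0.25],
  [0,-0.03,0,0,0,0,-0.25],
  [0,-0.03,0,0,0,0,-0.25],
])

```text
time_s: 12.85
ee_pos: [0.4287, 0.2818, 0.2084]
eef_rot: [2.36, 0.001, 1.491]
force: [-1.2, -0.7, -0.7]
grip_width: 0.0356
grip_force: 0.0
```

```bash
python3 go.py .4484 .281 .111
```

```text
12.85 [0.42872188 0.28175347 0.20835901] [2.35992411e+00 1.01766721e-03 1.49111736e+00] tool shift [ 0.0009 -0.0546  0.083 ] z [ 0.7022 -0.0568 -0.7097] f [-1.2 -0.7 -0.7] [ 0.8   0.01  2.05 -0.91  0.75  1.46]
```

Joint 4 is nearing its limit, so I take a steeper tool angle (60° below horizontal).

>>> jog_arm([
  [0,0,0,0.131,0,0,-0.4],
  [0,0,0,0.131,0,0,-0.4],
  [0,0,0,0,0,0,-0.4],
])

```text
time_s: 13.15
ee_pos: [0.4301, 0.2822, 0.2117]
eef_rot: [2.61, -0.003, 1.491]
force: [0.6, -0.8, -0.0]
grip_width: 0.028
grip_force: 0.0
```

```bash
python3 go.py .4445 .2813 .108
```

```text
13.15 [0.43013604 0.28215037 0.21167687] [ 2.61024594 -0.00281454  1.49146553] tool shift [-0.     -0.0401  0.0967] z [ 0.5053 -0.0377 -0.8621] f [ 0.6 -0.8 -0. ] [ 0.7   0.02  1.92 -0.48  0.86  1.03]
```

>>> jog_arm([
  [0,-0.02,0.01,0,0,0,-0.4],
  [0,-0.02,0.01,0,0,0,-0.4],
  [0,0,0.025,0,0,0,-0.4],
  [0,0,0,0,0,0,-0.4],
  [0,0,0,0,0,0,-0.4],
])

```text
time_s: 13.65
ee_pos: [0.4169, 0.282, 0.1512]
eef_rot: [2.606, 0.002, 1.492]
force: [-0.9, -0.4, 1.5]
grip_width: 0.0281
grip_force: 0.0
```

```bash
python3 go.py .4445 .2813 .108; python3 - <<'E'
from h import *
import pickle
m=ctrl.camera_model("wrist");cv2.imwrite("pics/w6.png",ctrl.camera("wrist")[:,:,::-1]);pickle.dump(m,open("w6.pkl","wb"))
E
```

```text
13.65 [0.41693914 0.28202132 0.15115834] [2.60568630e+00 1.95470246e-03 1.49242389e+00] tool shift [0.0015 0.0016 0.0512] z [ 0.5089 -0.0417 -0.8598] f [-0.9 -0.4  1.5] [ 0.72  0.09  2.01 -0.58  0.74  1.17]
```

View pics/w6.png

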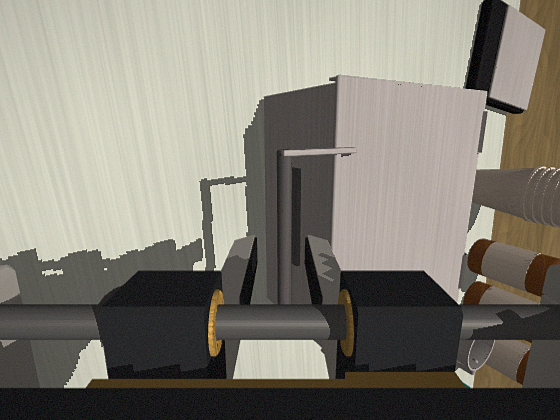

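The bar (column 284) lies midway between the fingertips (256 and 306). I advance onto it and close.

>>> jog_arm([
  [0,0.001,0.02,0,0,0,-0.4],
  [0,0.001,0.02,0,0,0,-0.4],
  [0,0,0.011,0,0,0,-0.4],
  [0,0,0,0,0,0,-0.4],
], squeeze=15)

```text
time_s: 14.1
ee_pos: [0.4445, 0.2798, 0.1078]
eef_rot: [2.607, 0.002, 1.493]
force: [0.3, 0.2, -0.2]
grip_width: 0.0281
grip_force: 0.0
```

>>> jog_arm([
  [0,0,0,0,0,0,-1],
  [0,0,0,0,0,0,-1],
  [0,0,0,0,0,0,-1],
  [0,0,0,0,0,0,-1],
  [0,0,0,0,0,0,-1],
])

```text
time_s: 14.6
ee_pos: [0.4447, 0.2805, 0.1092]
eef_rot: [2.605, 0.0, 1.494]
force: [-1.4, -1.2, 7.2]
grip_width: 0.0096
grip_force: 15.0
```

```bash
python3 go.py .4445 .2813 .108
```

```text
14.6 [0.44467196 0.28049704 0.10919285] [2.60471038e+00 3.48063524e-04 1.49443562e+00] tool shift [ 0.0008 -0.0008  0.0009] z [ 0.5099 -0.0393 -0.8593] f [-1.4 -1.2  7.2] [ 0.67  0.2   2.   -0.63  0.63  1.21]
```

```bash
cat > arc.py <<'E'
from h import *
import sys
from scipy.spatial.transform import Rotation as Ro
psi=-.07;u=np.array([np.cos(psi),np.sin(psi),0]);k=np.array([0,0,1.])
o=ctrl.get_obs();R=Ro.from_euler("xyz",o["eef_rot"]).as_matrix();p=o["ee_pos"];G=p-.019*R[:,2]
H=np.array([.6605,.256,.1205])
d=G-H;th0=np.arctan2(d[2],-d@u)-np.arctan2(.004,.227);r=np.hypot(d[2],d@u);print("theta",np.degrees(th0).round(2),"r",r.round(4),"alpha",np.degrees(np.arctan2(-R[2,2],R[:,2]@u)).round(1),o["qpos"].round(2),o["force"].round(1))
if len(sys.argv)>1:
    th1=float(sys.argv[1]);rx=float(sys.argv[2]);n=int(sys.argv[3]);a=np.arctan2(.004,.227)
    y=np.array([-u[1],u[0],0])*(d@np.array([-u[1],u[0],0]))
    P=p
    for t in np.linspace(max(th0,0),np.radians(th1),n+1)[1:]:
        Rn=R@Ro.from_rotvec([rx/n,0,0]).as_matrix()
        Pn=H+y+.22704*(-np.cos(t+a)*u+np.sin(t+a)*k)+.019*Rn[:,2]
        print((R.T@(Pn-P)).round(4));P,R=Pn,Rn
E
python3 arc.py 60 .7 20
```

```text
theta 0.26 r 0.2268 alpha 59.2 [ 0.67  0.2   2.   -0.63  0.63  1.21] [-1.4 -1.2  7.2]
[-0.      0.0057 -0.01  ]
[ 0.      0.006  -0.0098]
[ 0.      0.0062 -0.0096]
[ 0.      0.0064 -0.0095]
[ 0.      0.0065 -0.0094]
[ 0.      0.0067 -0.0093]
[ 0.      0.0068 -0.0092]
[ 0.     0.007 -0.009]
[ 0.      0.0072 -0.0089]
[ 0.      0.0073 -0.0088]
[ 0.      0.0075 -0.0086]
[ 0.      0.0076 -0.0085]
[ 0.      0.0077 -0.0083]
[ 0.      0.0079 -0.0082]
[ 0.     0.008 -0.008]
[ 0.0001  0.0082 -0.0079]
[ 0.0001  0.0083 -0.0077]
[ 0.0001  0.0084 -0.0076]
[ 0.0001  0.0086 -0.0074]
[ 0.0001  0.0087 -0.0073]
```

>>> jog_arm([
  [0,0.0057,-0.01,0.035,0,0,-1],
  [0,0.006,-0.0098,0.035,0,0,-1],
  [0,0.0062,-0.0096,0.035,0,0,-1],
  [0,0.0064,-0.0095,0.035,0,0,-1],
  [0,0.0065,-0.0094,0.035,0,0,-1],
])

```text
time_s: 15.1
ee_pos: [0.45, 0.2799, 0.1655]
eef_rot: [2.783, 0.001, 1.495]
force: [8.1, -1.2, -5.9]
grip_width: 0.0095
grip_force: 15.0
```

```bash
python3 arc.py
```

```text
theta 15.02 r 0.2272 alpha 69.4 [ 0.6   0.15  1.84 -0.29  0.88  0.83] [ 8.1 -1.2 -5.9]
```

The lid is following. I continue along the arc.

>>> jog_arm([
  [0,0.0067,-0.0093,0.035,0,0,-1],
  [0,0.0068,-0.0092,0.035,0,0,-1],
  [0,0.007,-0.009,0.035,0,0,-1],
  [0,0.0072,-0.0089,0.035,0,0,-1],
  [0,0.0073,-0.0088,0.035,0,0,-1],
])

```text
time_s: 15.6
ee_pos: [0.4696, 0.2785, 0.2184]
eef_rot: [2.96, 0.001, 1.495]
force: [-4.0, -0.2, -1.1]
grip_width: 0.009
grip_force: 15.0
```

>>> jog_arm([
  [0,0.0075,-0.0086,0.035,0,0,-1],
  [0,0.0076,-0.0085,0.035,0,0,-1],
  [0,0.0077,-0.0083,0.035,0,0,-1],
  [0,0.0079,-0.0082,0.035,0,0,-1],
  [0,0.008,-0.008,0.035,0,0,-1],
])

```text
time_s: 16.1
ee_pos: [0.5028, 0.276, 0.2651]
eef_rot: [3.135, 0.001, 1.495]
force: [-10.4, -1.5, 7.0]
grip_width: 0.0095
grip_force: 15.0
```

```bash
python3 arc.py 60 .175 5
```

```text
theta 44.84 r 0.228 alpha 89.6 [ 0.44  0.31  1.37 -0.    1.46  0.52] [-10.4  -1.5   7. ]
[ 0.      0.0089 -0.0074]
[ 0.      0.0084 -0.0079]
[ 0.      0.0085 -0.0078]
[ 0.      0.0086 -0.0076]
[ 0.0001  0.0088 -0.0074]
```

>>> jog_arm([
  [0,0.008,-0.008,0.035,0,0,-1],
  [0,0.008,-0.008,0.035,0,0,-1],
  [0,0.0085,-0.008,0.035,0,0,-1],
  [0,0.0085,-0.0078,0.035,0,0,-1],
  [0,0.0085,-0.0075,0.035,0,0,-1],
])

```text
time_s: 16.6
ee_pos: [0.5472, 0.2727, 0.3017]
eef_rot: [-2.975, 0.001, 1.495]
force: [-3.5, 0.9, 4.6]
grip_width: 0.0093
grip_force: 15.0
```

>>> jog_arm([
  [0,0,0,0,0,0,-1],
  [0,0,0,0,0,0,-1],
  [0,0,0,0,0,0,-1],
  [0,0,0,0,0,0,-1],
  [0,0,0,0,0,0,-1],
])

```text
time_s: 17.1
ee_pos: [0.5469, 0.2727, 0.3014]
eef_rot: [-2.976, 0.001, 1.495]
force: [-4.6, -0.9, 6.5]
grip_width: 0.0091
grip_force: 15.0
```

```bash
python3 arc.py; python3 - <<'E'
from h import *
a=ctrl.camera("scene")[:,:,::-1];t=ctrl.camera("top")[:,:,::-1]
cv2.imwrite("pics/end.png",cv2.resize(np.vstack([a[90:330,60:460],t[60:310,120:520]]),None,fx=1.2,fy=1.2))
E
```

```text
theta 59.85 r 0.2286 alpha 99.5 [0.37 0.49 1.05 0.07 1.75 0.45] [-4.6 -0.9  6.5]
```

View pics/end.png

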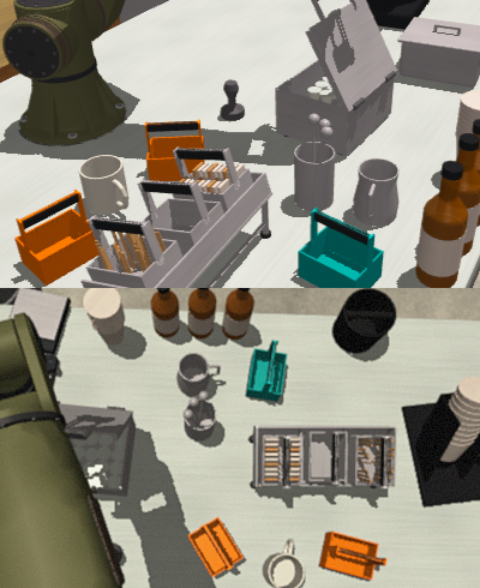

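The caddy sits in the middle bay, the lid stands open at about 60° in the gripper, and the bystanders are undisturbed. I hand in.

```bash
python3 -c "
from station import ctrl
print(ctrl.hand_in())"
```

```text
the job is handed in; nothing more can be done
None
```

I set the caddy flat in the middle bay and released it, and the gripper is holding the lid at about 60° (estimated from the arm's pose); I handed in at about 17 s, no verdict came back, and I viewed 11 pictures, one over the limit of 10.

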